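# Sort the stack of milled parts into the job trays

## Robot

A 6-joint arm with a two-finger parallel gripper is mounted at the origin on the work surface. World frame = base frame: x ahead of the robot, y to its left, z up, the work surface at z = 0. Lengths are in m, angles in rad, forces in N, time in s.
With the tool pointing down it reaches from about 0.275 to 0.775 m from the base axis. Payload 14.6 kg.
Tool frame: the origin (TCP) lies at the very end of the fingers, on their centre line; the grasp point (between the pads) lies 19 mm behind it; z points along the fingers, y is the line along which they close (so a half turn about z gives the same grasp; the last joint's range is limited). The gripper opens to 85 mm and grips with 20 to 120 N. Pads are 22 mm wide; open, the fingers measure 114 mm over their backs; the gripper's body (76 mm by 85 mm) begins 54 mm behind the grasp point. The pads swing forward as they close: fully open they stand 13 mm farther back than shut.
Start: joints at [-1.49, 0.263, -0.048, 1.259, 0, 1.415], TCP at [0.123, -0.51, 0.231] pointing down, gripper open.
Joint ranges: [-2.65, 2.65], [-0.89, 1.7], [-1.18, 1.37], [-2.13, 2.11], [-1.35, 1.29], [-3.14, 3.14]. Speed limits (rad/s): [1.89, 1.89, 2.57, 2.79, 3.14, 3.14].

## Interface

Orientations are given as a rotation vector (axis times angle).
In Python, from bench import get_obs, get_image, camera_model, hand_in, trace, tip_of gives the robot as it stands. The module is installed in compiled form; this text tells all that it offers.
- The arm moves only by the tool move_arm, never from a script. Its argument "steps" is a list of rows, each an object with "slide": the shift along the tool's x, y, z in cm, a list of three; "angular": the turn, a rotation vector about the tool's x, y, z in degrees, a list of three; "claw": the opening, from 0 (shut) to 1 (fully open). In form: [{"slide": [dx, dy, dz], "angular": [ax, ay, az], "claw": claw}, ...]. A call has 1 to 5 rows; each row shifts and turns the commanded pose from where the row before left it, along the tool's axes as they then stand; what a row does not reach is not made up. A row lasts 1/10 s, in which the tool goes at most 50 mm and 8.59 degrees, less where a joint would pass 70% of its speed; a pose out of reach is approached as far as the arm can. A call with a gripper value outside its range is refused whole. The fingers move at their own pace and stop on an object; the grip force is fixed at half the most. Time passes only in rows, so rows that do not move let the fingers close. It gives the time, the measured TCP pose, the force, the opening and the grip force at its end, in the units of the state.
- get_obs(): the state, without advancing time (a new reading comes with each control period).
- get_image(name): name is "side" or "top" or "wrist"; returns the picture (480x640x3 uint8, red, green, blue); there is no depth.
- camera_model(name): a dict with "mtx" (3x3 intrinsics, pixels), "camera_from_world" (4x4, takes a point from world to camera coordinates). Camera axes: x right, y down, z forward; pixel columns grow to the right and rows downward; lengths in m; the calibration is good to about 2 mm. A picture is of the moment at which its call begins: read the wrist's pose just before it. camera_model takes no time and is no camera call; for the wrist camera it gives the pose at the moment of the call.
- hand_in(): hands the job in; it is judged then, once.
Trained networks look in the newest picture that a camera, given by its name, has taken for a name from the list of things; names that differ only in an ending like _2 or _b are one class to them, and where a whole thing is asked for, a point or a joint stands for the part that bears it (a point fixed in the world has none). Each returns a list of dicts, best first, with "score" (0 to 1); they miss things now and then, are a little off and sometimes report something else, mostly with a low value. They report only what shows in the picture. A call takes as long as a camera call. They do not tell look-alikes from the thing itself.
- trace(query, camera): "mask" (480x640 bool, what is visible of it) and "centre" ([row, column] in pixels, amid what is visible of it).
- tip_of(query, camera): "centre" ([row, column] in pixels: a listed point, or the origin of a listed thing).
The state is a dict: "time": time; "q": joint angles; "qd": joint speeds; "effort": joint torques, N m; "tcp_pos": TCP position; "orientation": TCP orientation; "force": force on the tool from outside, world axes, zero at the start; "ft_torque": the same for the moment, N m; "gripper_width": finger opening in m; "finger_force": force on a finger pad.
Only numpy, scipy, OpenCV 4.12 (cv2) and the standard library are available. Lean on these libraries where they do the work, as an engineer would, in place of code of your own. Each camera call takes 0.05 s, during which the arm holds its last target. There are 200 camera calls.

## Task

The parts from the board mill are stacked on the plywood spoilboard: take the stack apart and put the white hub in the blue tray, the copper block in the green tray, the black heat sink in the yellow tray and the aluminium box in the orange tray. Set each part down gently, not dropped, flat and right way up in the middle of its tray (within about a centimetre), the rectangular ones squarely with their long side along the tray's long side. Leave the jar and the brush alone.

Things in the scene. Friction and masses are not known exactly. Their poses are not given: they have to be found in the camera images.
- hub: white plastic hub, a plain upright cylinder 32 mm in diameter and 24 mm high with a dark bore mark on top, about 30 g. At the start the top of the stack, standing on the copper block. Origin: centre of its underside; z up.
- copper: copper-coloured solid block 56 x 36 x 20 mm high, about 0.35 kg. At the start third from below, lying on the heat sink's fins. Origin: centre of its underside; x along the long side, y across, z up.
- heatsink: black finned heat sink 76 x 46 x 25 mm high (6 mm base; fins run along x, stand upward and fill the whole footprint, so it can be gripped and stacked like a solid block), about 0.12 kg. At the start second from below, on the aluminium box. Origin: centre of its underside; x along the long side, y across, z up.
- enclosure: closed aluminium instrument box 100 x 58 x 30 mm high, lid screwed on, about 0.25 kg. At the start the bottom of the stack; it lies on a fixed plywood spoilboard 140 x 110 x 12 mm. In the stack each part lies centred within about 5 mm and turned up to 0.2 rad against the one below; each is smaller than the one below. Origin: centre of its underside; x along the long side, y across, z up.
- tray_blue: shallow blue plastic tray, fixed to the bench, 140 (own x) x 106 (own y) mm outside; flat floor 3 mm thick, with a 5 mm wide lip that rises 3 mm above the floor (6 mm above the bench). Origin: centre of its underside on the bench; z up. Place for the white hub.
- tray_green: shallow green plastic tray, fixed to the bench, 140 (own x) x 106 (own y) mm outside; flat floor 3 mm thick, with a 5 mm wide lip that rises 3 mm above the floor (6 mm above the bench). Origin: centre of its underside on the bench; z up. Place for the copper block.
- tray_yellow: shallow yellow plastic tray, fixed to the bench, 140 (own x) x 106 (own y) mm outside; flat floor 3 mm thick, with a 5 mm wide lip that rises 3 mm above the floor (6 mm above the bench). Origin: centre of its underside on the bench; z up. Place for the black heat sink.
- tray_orange: shallow orange plastic tray, fixed to the bench, 140 (own x) x 106 (own y) mm outside; flat floor 3 mm thick, with a 5 mm wide lip that rises 3 mm above the floor (6 mm above the bench). Origin: centre of its underside on the bench; z up. Place for the aluminium box.
- jar: bystander: small closed jar with a red cap, 50 mm in diameter and 60 mm high, standing loose on the bench. Origin: centre of its underside. Leave alone.
- brush: bystander: chip brush about 150 mm long, lying loose on the far side of the bench along world y. Its own x runs along its length. Leave alone.
Mind the look-alikes: they are no part of the job. There is more than one size of the tray_green; the job needs the larger. There is more than one size of the copper; the job needs the larger.

How it is judged:
By the outcome, as a careful person would: the job done as asked, in the order asked, and still so for the second after the job is handed in, with the robot touching nothing.
It also fails if it takes over 120 s, if anything falls off the work surface, if the arm or the gripper's body presses on something with over 40 N, if the wrist force passes 120 N, or if a joint passes its speed limit or range.

## Working session

There is one attempt and no reset: what is moved stays moved. The work goes in short steps, Python scripts to look and compute and a tool call to move; the robot and the scene stay as the last step left them, time stands still between calls to the robot, and variables do not carry over. Pictures are saved under pics/ and viewed, at most 14 in all, crops included, and the job is handed in when it is done.

Besides the shell and the picture viewer there is one more tool, called after "Emit:" as name([rows], argument=value, ...), one row to a line, values as JSON. move_arm: Moves the arm, as the interface text tells. Its arguments: {"type":"object","properties":{"steps":{"type":"array","items":{"type":"object","properties":{"slide":{"type":"array","items":{"type":"number"}},"angular":{"type":"array","items":{"type":"number"}},"claw":{"type":"number"}}}}},"required":["steps"]}

```bash
mkdir -p pics; ls; python3 - <<'E'
from bench import *
import cv2
o=get_obs();print(o)
for n in("top","side"):
    im=get_image(n);cv2.imwrite(f"pics/{n}0.png",im[:,:,::-1])
    m=camera_model(n);print(n,m["mtx"].tolist(),m["camera_from_world"].round(4).tolist())
E
```

```text
pics
{'time': 0.0, 'q': array([-1.49029138e+00,  2.63587035e-01, -4.89831629e-02,  1.25938316e+00,
       -5.05208240e-05,  1.41550745e+00]), 'qd': array([-0.00019376, -0.00089964,  0.00140959,  0.00125184,  0.00182226,
       -0.00077523]), 'effort': array([ 1.76039415e-03, -6.37598205e+01,  3.84574521e+01,  1.34887864e-02,
        5.14523686e-05,  1.53565003e-05]), 'tcp_pos': array([ 0.12261079, -0.51018544,  0.2307749 ]), 'orientation': array([-3.11863429e+00, -3.69390459e-01,  1.13558014e-05]), 'force': array([ 0.56553411,  0.11481655, -0.47728198]), 'ft_torque': array([ 0.00152939, -0.02454015,  0.03533157]), 'finger_force': 0.0, 'gripper_width': 0.08517463546585025}
top [[587.3075343620444, 0.0, 312.0476391579241], [0.0, 587.3075343620444, 240.3358247762952], [0.0, 0.0, 1.0]] [[0.0223, -0.9996, 0.0146, -0.0134], [-0.9893, -0.0242, -0.1438, 0.4827], [0.1441, -0.0113, -0.9895, 1.1654], [0.0, 0.0, 0.0, 1.0]]
side [[491.5376010740687, 0.0, 323.9889651496012], [0.0, 491.5376010740687, 235.92734052036926], [0.0, 0.0, 1.0]] [[-0.8905, -0.4548, -0.0121, 0.4594], [-0.3098, 0.6258, -0.7158, 0.2146], [0.3331, -0.6337, -0.6982, 0.7768], [0.0, 0.0, 0.0, 1.0]]
```

View pics/top0.png

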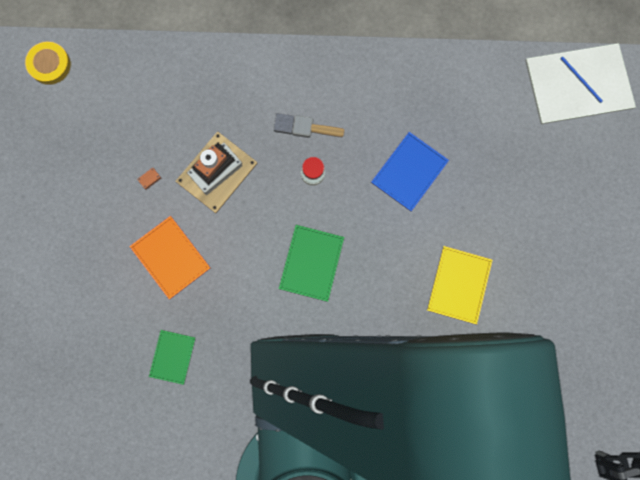

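View pics/side0.png

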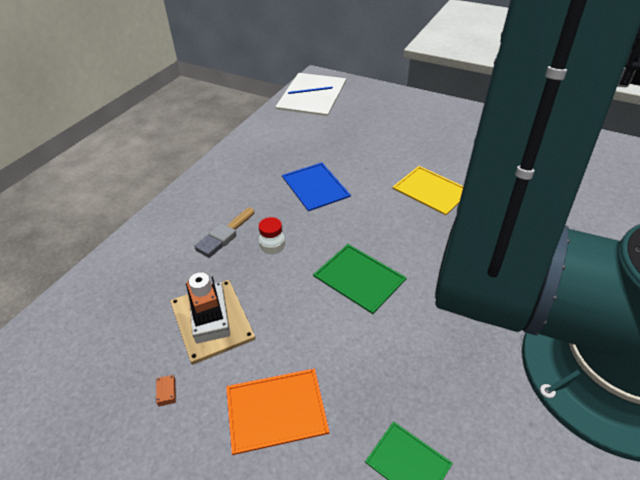

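The top picture shows the stack near (215,165) and the jar at (313,170). The brush is at (310,126). Trays are blue (410,171), yellow (460,285) and orange (170,257).
The look-alikes by pixel are:
- **Green trays:** large (312,263), small (173,357). I choose (312,263).
- **Copper blocks:** the one in the stack (208,165), small loose one (149,178). I choose the one in the stack.

```bash
cat > h.py <<'E'
from bench import *
import numpy as np, cv2
from scipy.spatial.transform import Rotation as R
def unproj(px,cam,z):
    "px Nx2 (col,row) -> world xy on plane z"
    m=cam if isinstance(cam,dict) else camera_model(cam); T=m["camera_from_world"]
    d=np.c_[np.reshape(px,(-1,2)),np.ones(len(np.reshape(px,(-1,2))))]@np.linalg.inv(m["mtx"]).T@T[:3,:3]
    c=-T[:3,:3].T@T[:3,3]
    return (c+d*((z-c[2])/d[:,2])[:,None])[:,:2]
def rect(mask,cam,z):
    c=max(cv2.findContours(mask.astype(np.uint8),cv2.RETR_EXTERNAL,cv2.CHAIN_APPROX_NONE)[0],key=cv2.contourArea)
    (x,y),(w,h),a=cv2.minAreaRect((unproj(c.reshape(-1,2).astype(float),cam,z)*1000).astype(np.float32))
    if w<h: w,h,a=h,w,a+90
    return np.round([x,y,w,h],1),round((a+90)%180-90,1)   # mm, deg of long side
def state():
    o=get_obs(); M=R.from_rotvec(o["orientation"]).as_matrix()
    return o,M,np.degrees(np.arctan2(M[1,0],M[0,0]))
def plan(x,y,z,yaw=None):
    "shift (cm) in current tool axes, and turn about tool z (deg)"
    o,M,w=state(); d=M.T@(np.array([x,y,z])-o["tcp_pos"])*100
    t=0 if yaw is None else -((yaw-w+180)%360-180)
    print("tcp",o["tcp_pos"].round(4),"yaw",w.round(1),"q",o["q"].round(2),"slide",d.round(2),"turnz",round(t,1),"F",o["force"].round(1),"w",o["gripper_width"].round(4),"t",round(o["time"],2))
E
python3 - <<'E'
from h import *
get_image("top")
for n in("tray_blue","tray_green","tray_yellow","tray_orange"):
    for r in trace(n,"top")[:3]: print(n,round(r["score"],2),rect(r["mask"],"top",.004))
for n,z in(("hub",.111),("copper",.087),("heatsink",.067),("enclosure",.042),("jar",.06),("brush",.01)):
    for r in trace(n,"top")[:3]: print(n,round(r["score"],2),np.round(r["centre"]),unproj(r["centre"][::-1],"top",z).round(3), r["mask"].sum(), rect(r["mask"],"top",z))
plan(.5,.2,.3)
im=get_image("top");cv2.imwrite("pics/crop.png",cv2.resize(im[110:240,110:280,::-1],None,fx=4,fy=4,interpolation=2))
E
```

```text
tray_green 0.87 (array([240.5, 276. ,  99.2,  74.6]), -11.6)
tray_green 0.56 (array([440.4,  -2.6, 141. , 106.9]), -13.2)
tray_yellow 0.98 (array([ 402.2, -312.2,  142.4,  107.2]), -14.4)
tray_orange 0.95 (array([445.5, 292.1, 141.2, 107.8]), 39.5)
hub 0.71 [159. 208.] [[0.627 0.205]] 203 (array([626.9, 201.9,  33.3,  27.7]), 28.4)
copper 0.85 [169. 215.] [[0.613 0.194]] 302 (array([627.7, 202.8,  56.3,  40.2]), -41.8)
copper 0.63 [177. 146.] [[0.594 0.33 ]] 262 (array([590.9, 322.6,  38.6,  28.1]), -48.1)
heatsink 0.58 [168. 221.] [[0.621 0.186]] 384 (array([630.7, 200.3,  76.2,  51.7]), -43.1)
heatsink 0.57 [129. 302.] [[0.707 0.025]] 996 (array([711.2,   9. , 143.7,  42.6]), 81.7)
heatsink 0.16 [167. 215.] [[0.624 0.197]] 308 (array([634.2, 205.4,  57.8,  41. ]), -41.8)
enclosure 0.56 [175. 217.] [[0.613 0.198]] 587 (array([625.1, 201.2,  99.5,  63.1]), -47.1)
jar 0.56 [170. 313.] [[ 0.624 -0.001]] 574 (array([ 6.219e+02, -6.000e-01,  5.860e+01,  4.890e+01]), 1.5)
brush 0.93 [125. 301.] [[0.737 0.026]] 1011 (array([732. ,   8.9, 150.3,  45.7]), 84.2)Traceback (most recent call last):
  File "<stdin>", line 7, in <module>
  File "h.py", line 22, in plan
    print("tcp",o["tcp_pos"].round(4),"yaw",w.round(1),"q",o["q"].round(2),"slide",d.round(2),"turnz",round(t,1),"F",o["force"].round(1),"w",o["gripper_width"].round(4),"t",round(o["time"],2))
                                                                                                                                             ^^^^^^^^^^^^^^^^^^^^^^^^
AttributeError: 'float' object has no attribute 'round'
```

```bash
sed -i 's/o\["gripper_width"\].round(4)/round(float(o["gripper_width"]),4)/' h.py
python3 - <<'E'
from h import *
im=get_image("top");cv2.imwrite("pics/crop.png",cv2.resize(im[110:240,110:280,::-1],None,fx=4,fy=4,interpolation=2))
h=cv2.cvtColor(im,cv2.COLOR_RGB2HSV)
for n,a in(("blue",110),("green",65),("orange",13),("yellow",27)):
    m=cv2.inRange(h,(a-7,130,60),(a+7,255,255)); 
    if n=="green": m[310:]=0
    if n=="yellow": m[:150]=0
    if n=="blue": m[:,500:]=0
    print(n,rect(m,"top",.004))
o,M,w=state();m=camera_model("wrist");T=m["camera_from_world"]
print("wristcam in tool",(M.T@(-T[:3,:3].T@T[:3,3]-o["tcp_pos"])).round(3),(T[:3,:3]@M).round(2).tolist(),m["mtx"][0,0])
plan(.625,.202,.3,138)
E
```

```text
blue (array([ 642.8, -208.1,  139.5,  105. ]), -35.5)
green (array([441. ,  -1.9, 137.5, 102.7]), -13.1)
orange (array([445.6, 293.5, 140.1, 105.7]), 39.4)
yellow (array([ 402.2, -311.7,  139.5,  105.8]), -14.6)
wristcam in tool [ 0.072 -0.001 -0.141] [[0.0, 1.0, 0.0], [-0.96, 0.0, -0.28], [-0.28, -0.0, 0.96]] 361.47583654910295
tcp [ 0.1227 -0.5105  0.2313] yaw 13.5 q [-1.49  0.26 -0.05  1.26 -0.    1.42] slide [ 65.49 -57.54  -6.88] turnz -124.5 F [-0.4 -0.1  0.6] w 0.0856 t 0.7
```

View pics/crop.png

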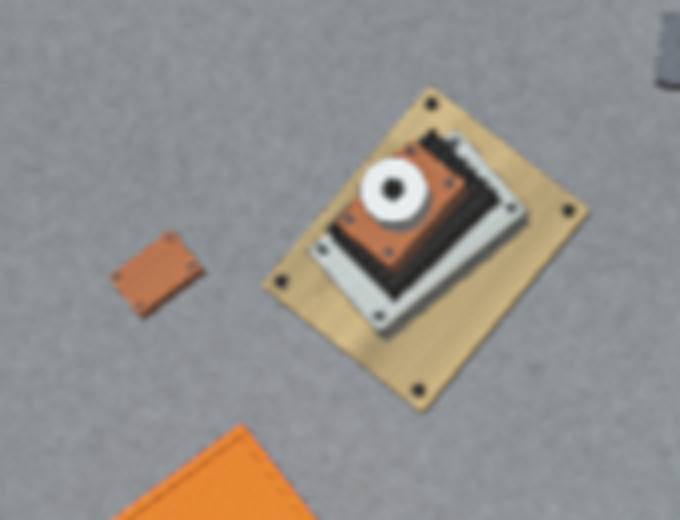

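The crop confirms it: the hub at (393,189) sits on the larger copper block, and the loose copper at (157,275) is clearly smaller. I'll turn first, then travel.

Emit:
move_arm([
  {"slide": [0,0,-1.4],"angular": [0,0,-8.3],"claw": 1},
  {"slide": [0,0,-1.4],"angular": [0,0,-8.3],"claw": 1},
  {"slide": [0,0,-1.4],"angular": [0,0,-8.3],"claw": 1},
  {"slide": [0,0,-1.4],"angular": [0,0,-8.3],"claw": 1},
  {"slide": [0,0,-1.4],"angular": [0,0,-8.3],"claw": 1},
])

```text
time: 1.2
tcp_pos: [0.1226, -0.5104, 0.3019]
orientation: [2.782, 1.459, -0.0]
force: [0.9, -0.1, -0.6]
gripper_width: 0.0857
finger_force: 0.0
```

Emit:
move_arm([
  {"slide": [0,0,0],"angular": [0,0,-8.3],"claw": 1},
  {"slide": [0,0,0],"angular": [0,0,-8.3],"claw": 1},
  {"slide": [0,0,0],"angular": [0,0,-8.3],"claw": 1},
  {"slide": [0,0,0],"angular": [0,0,-8.3],"claw": 1},
  {"slide": [0,0,0],"angular": [0,0,-8.3],"claw": 1},
])

```text
time: 1.7
tcp_pos: [0.1227, -0.5105, 0.3013]
orientation: [2.085, 2.35, -0.0]
force: [-1.0, -0.3, 0.7]
gripper_width: 0.0854
finger_force: 0.0
```

Emit:
move_arm([
  {"slide": [0,0,0],"angular": [0,0,-8.3],"claw": 1},
  {"slide": [0,0,0],"angular": [0,0,-8.3],"claw": 1},
  {"slide": [0,0,0],"angular": [0,0,-8.3],"claw": 1},
  {"slide": [0,0,0],"angular": [0,0,-8.3],"claw": 1},
  {"slide": [0,0,0],"angular": [0,0,-8.3],"claw": 1},
])

```text
time: 2.2
tcp_pos: [0.1226, -0.5105, 0.3013]
orientation: [-1.117, -2.936, -0.0]
force: [0.0, -0.2, -0.3]
gripper_width: 0.0856
finger_force: 0.0
```

```bash
python3 -c "
from h import *
plan(.625,.202,.3,138)"
```

```text
tcp [ 0.1226 -0.5105  0.3013] yaw 138.4 q [-1.49  0.25  0.13  1.44 -0.   -0.76] slide [ 9.81 86.62  0.13] turnz 0.4 F [ 0.  -0.2 -0.3] w 0.0856 t 2.2
```

Emit:
move_arm([
  {"slide": [0.545,4.81,0],"angular": [0,0,0],"claw": 1},
  {"slide": [0.545,4.81,0],"angular": [0,0,0],"claw": 1},
  {"slide": [0.545,4.81,0],"angular": [0,0,0],"claw": 1},
  {"slide": [0.545,4.81,0],"angular": [0,0,0],"claw": 1},
  {"slide": [0.545,4.81,0],"angular": [0,0,0],"claw": 1},
])

```text
time: 2.7
tcp_pos: [0.2639, -0.3118, 0.3014]
orientation: [1.126, 2.932, -0.0]
force: [0.9, -0.9, -0.5]
gripper_width: 0.0853
finger_force: 0.0
```

Emit:
move_arm([
  {"slide": [0.545,4.81,0],"angular": [0,0,0],"claw": 1},
  {"slide": [0.545,4.81,0],"angular": [0,0,0],"claw": 1},
  {"slide": [0.545,4.81,0],"angular": [0,0,0],"claw": 1},
  {"slide": [0.545,4.81,0],"angular": [0,0,0],"claw": 1},
  {"slide": [0.545,4.81,0],"angular": [0,0,0],"claw": 1},
])

```text
time: 3.2
tcp_pos: [0.4047, -0.1146, 0.3015]
orientation: [1.125, 2.932, -0.0]
force: [0.7, -1.5, 0.9]
gripper_width: 0.0857
finger_force: 0.0
```

Emit:
move_arm([
  {"slide": [0.545,4.81,0],"angular": [0,0,0],"claw": 1},
  {"slide": [0.545,4.81,0],"angular": [0,0,0],"claw": 1},
  {"slide": [0.545,4.81,0],"angular": [0,0,0],"claw": 1},
  {"slide": [0.545,4.81,0],"angular": [0,0,0],"claw": 1},
  {"slide": [0.545,4.81,0],"angular": [0,0,0],"claw": 1},
])

```text
time: 3.7
tcp_pos: [0.5454, 0.0826, 0.3013]
orientation: [1.125, 2.933, 0.0]
force: [0.3, -0.8, 0.2]
gripper_width: 0.0855
finger_force: 0.0
```

Emit:
move_arm([
  {"slide": [0.545,4.81,0],"angular": [0,0,0],"claw": 1},
  {"slide": [0.545,4.81,0],"angular": [0,0,0],"claw": 1},
  {"slide": [0.545,4.81,0],"angular": [0,0,0],"claw": 1},
  {"slide": [0,0,0],"angular": [0,0,0],"claw": 1},
])

```text
time: 4.1
tcp_pos: [0.6311, 0.2028, 0.2986]
orientation: [-1.12, -2.933, 0.001]
force: [0.5, -0.8, 0.2]
gripper_width: 0.0854
finger_force: 0.0
```

```bash
cat > look.py <<'E'
from h import *
import sys
plan(.625,.202,.3,138)
c=camera_model("wrist"); im=get_image("wrist"); 
for n,z in(("hub",.111),("copper",.087),("heatsink",.067),("enclosure",.042)):
    for r in trace(n,"wrist")[:2]: print(n,round(r["score"],2),np.round(r["centre"]),r["mask"].sum(), rect(r["mask"],c,z))
if len(sys.argv)>1: cv2.imwrite(f"pics/{sys.argv[1]}.png",im[:,:,::-1])
E
python3 look.py w1
```

```text
tcp [0.6311 0.2028 0.2986] yaw 138.2 q [0.19 0.52 0.55 1.6  0.   0.92] slide [ 0.4  -0.47 -0.14] turnz 0.2 F [ 0.5 -0.8  0.2] w 0.0854 t 4.1
hub 0.8 [205. 320.] 1000 (array([628.6, 209.4,  33.9,  30.7]), -41.7)
hub 0.49 [ 28. 268.] 8128 (array([487.4, 273.7, 107. ,  52.6]), 40.8)
copper 0.77 [188. 319.] 1070 (array([629.6, 209.6,  57.4,  35.6]), -38.3)
copper 0.76 [ 92. 401.] 1054 (array([603.4, 330.2,  35. ,  23.9]), -49.6)
heatsink 0.66 [171. 320.] 1061 (array([625.8, 214.4,  60. ,  45.5]), -42.6)
enclosure 0.8 [165. 310.] 1381 (array([628.3, 207.9,  99.7,  57.3]), -48.1)
```

View pics/w1.png

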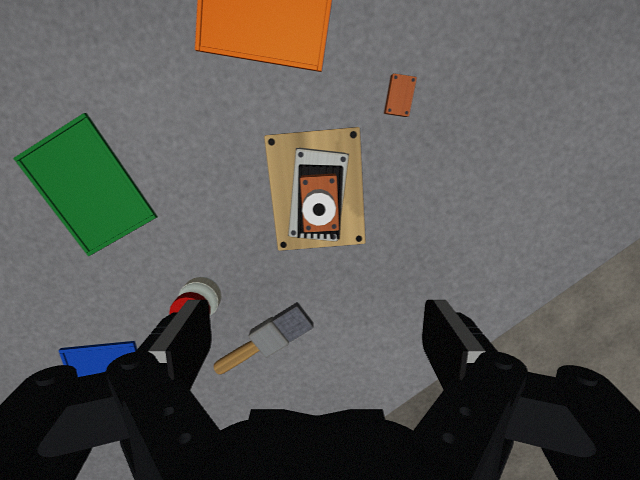

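The wrist picture shows the stack at about (320,200), with the hub bore at (319,209) and the jar clear at (195,297). The fingers straddle the stack along the image horizontal. Next I refine the hub bore position from both cameras.

```bash
python3 - <<'E'
from h import *
for n in("wrist","top"):
    c=camera_model(n); im=get_image(n); g=cv2.cvtColor(im,cv2.COLOR_RGB2GRAY)
    r=trace("hub",n)[0]["mask"].astype(np.uint8)
    m=cv2.morphologyEx(r,cv2.MORPH_CLOSE,np.ones((9,9))); ys,xs=np.nonzero(m&(g<90)); ww=np.clip(90-g[ys,xs],0,90)
    p=[(xs*ww).sum()/ww.sum(),(ys*ww).sum()/ww.sum()]; print(n,np.round(p,1),unproj(p,c,.111))
E
```

```text
wrist [324.4 204.8] [[0.62840617 0.20879272]]Traceback (most recent call last):
  File "<stdin>", line 4, in <module>
IndexError: list index out of range
```

```bash
python3 - <<'E'
from h import *
print(unproj([208.,156.9],"top",.111)); print(unproj([199.5/1,280],"side",.111))
plan(.628,.206,.2,138.2)
E
```

```text
[[0.63102299 0.20504712]]
[[0.6297277  0.20725195]]
tcp [0.6287 0.1979 0.302 ] yaw 138.0 q [ 0.18  0.51  0.54  1.6  -0.    0.92] slide [ 0.6   0.55 10.2 ] turnz -0.2 F [ 0.4 -0.2  0.4] w 0.0854 t 4.55
```

Emit:
move_arm([
  {"slide": [0.55,0.73,4],"angular": [0,0,0],"claw": 1},
  {"slide": [0,0,4],"angular": [0,0,0],"claw": 1},
  {"slide": [0,0,4],"angular": [0,0,0],"claw": 1},
  {"slide": [0,0,3],"angular": [0,0,0],"claw": 0.7},
  {"slide": [0,0,0],"angular": [0,0,0],"claw": 0.7},
])

```text
time: 5.05
tcp_pos: [0.6276, 0.207, 0.148]
orientation: [-1.125, -2.928, 0.005]
force: [0.1, -1.4, 0.0]
gripper_width: 0.0606
finger_force: 0.0
```

```bash
python3 - <<'E'
from h import *
plan(.6295,.207,.091,138)
c=camera_model("wrist"); im=get_image("wrist");cv2.imwrite("pics/w2.png",im[:,:,::-1])
for r in trace("hub","wrist")[:1]: print(r["score"],rect(r["mask"],c,.111))
plan(.6295,.207,.091,138)
E
```

```text
tcp [0.6276 0.207  0.148 ] yaw 138.0 q [ 0.2   0.53  0.16  1.2  -0.    0.93] slide [-0.16  0.15  5.7 ] turnz -0.0 F [ 0.1 -1.4  0. ] w 0.0606 t 5.05
0.55 (array([626.9, 210.6,  36.8,  30.7]), -43.1)
tcp [0.6298 0.2075 0.1525] yaw 138.0 q [ 0.2   0.53  0.17  1.21 -0.    0.93] slide [-0.01 -0.06  6.15] turnz -0.0 F [ 0.1 -0.1  0.6] w 0.0598 t 5.15
```

View pics/w2.png

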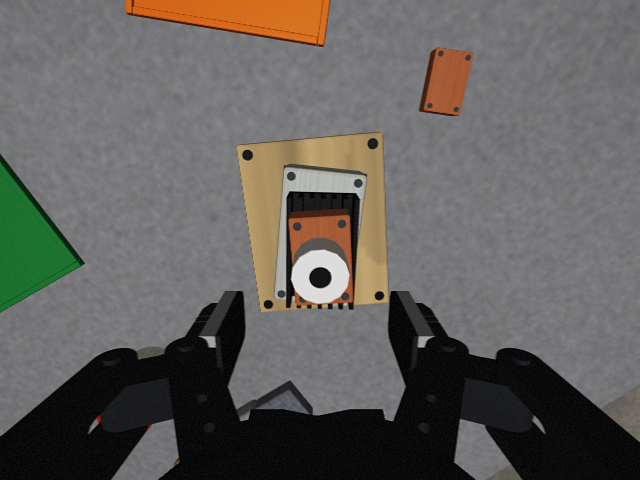

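The hub bore is at (320,277), centred between the fingertips at columns 243 and 390. I'll go down and grip.

Emit:
move_arm([
  {"slide": [0,0,2.5],"angular": [0,0,0],"claw": 0.6},
  {"slide": [0,0,2],"angular": [0,0,0],"claw": 0.6},
  {"slide": [0,0,1],"angular": [0,0,0],"claw": 0.6},
  {"slide": [0,0,0.5],"angular": [0,0,0],"claw": 0.6},
  {"slide": [0,0,0],"angular": [0,0,0],"claw": 0.6},
])

```text
time: 5.65
tcp_pos: [0.6302, 0.2078, 0.0921]
orientation: [1.125, 2.932, 0.001]
force: [1.3, -0.0, -0.4]
gripper_width: 0.0512
finger_force: 0.0
```

Emit:
move_arm([
  {"slide": [0,0,0],"angular": [0,0,0],"claw": 0.5},
  {"slide": [0,0,0],"angular": [0,0,0],"claw": 0.25},
  {"slide": [0,0,0],"angular": [0,0,0],"claw": 0.25},
  {"slide": [0,0,0],"angular": [0,0,0],"claw": 0.25},
  {"slide": [0,0,0],"angular": [0,0,0],"claw": 0.25},
])

```text
time: 6.15
tcp_pos: [0.6304, 0.2079, 0.0927]
orientation: [1.125, 2.931, 0.002]
force: [-0.4, -0.5, 6.4]
gripper_width: 0.0296
finger_force: 59.1
```

```bash
python3 -c "
from h import *
plan(.6428,-.2081,.2,145)"
```

```text
tcp [0.6304 0.2079 0.0927] yaw 138.0 q [0.2  0.56 0.06 1.06 0.   0.93] slide [-28.76 -30.07 -10.75] turnz -7.0 F [-0.4 -0.5  6.4] w 0.0296 t 6.15
```

Emit:
move_arm([
  {"slide": [0,0,-1],"angular": [0,0,0],"claw": 0.25},
  {"slide": [0,0,-3],"angular": [0,0,0],"claw": 0.25},
  {"slide": [0,0,-4],"angular": [0,0,0],"claw": 0.25},
  {"slide": [0,0,-2.7],"angular": [0,0,0],"claw": 0.25},
  {"slide": [0,0,0],"angular": [0,0,0],"claw": 0.25},
])

```text
time: 6.65
tcp_pos: [0.6312, 0.2081, 0.2032]
orientation: [1.123, 2.928, 0.006]
force: [0.4, 0.0, -0.3]
gripper_width: 0.0298
finger_force: 59.4
```

Emit:
move_arm([
  {"slide": [-2,-2.07,0],"angular": [0,0,0],"claw": 0.25},
  {"slide": [-3,-3.2,0],"angular": [0,0,0],"claw": 0.25},
  {"slide": [-3.2,-3.4,0],"angular": [0,0,0],"claw": 0.25},
  {"slide": [-3.2,-3.4,0],"angular": [0,0,0],"claw": 0.25},
  {"slide": [-3.2,-3.4,0],"angular": [0,0,0],"claw": 0.25},
])

```text
time: 7.15
tcp_pos: [0.6343, -0.0066, 0.1984]
orientation: [-1.125, -2.933, 0.0]
force: [0.8, -0.8, -0.8]
gripper_width: 0.0295
finger_force: 59.4
```

Emit:
move_arm([
  {"slide": [-3.2,-3.4,0],"angular": [0,0,0],"claw": 0.25},
  {"slide": [-3.2,-3.4,0],"angular": [0,0,0],"claw": 0.25},
  {"slide": [-3.2,-3.4,0],"angular": [0,0,0],"claw": 0.25},
  {"slide": [-3,-2.8,0],"angular": [0,0,0],"claw": 0.25},
  {"slide": [-1.5,-1.5,0],"angular": [0,0,0],"claw": 0.25},
])

```text
time: 7.65
tcp_pos: [0.6422, -0.2102, 0.1979]
orientation: [-1.129, -2.931, 0.001]
force: [0.1, 0.5, -0.2]
gripper_width: 0.0298
finger_force: 59.4
```

Emit:
move_arm([
  {"slide": [0,0,0],"angular": [0,0,0],"claw": 0.25},
  {"slide": [0,0,0],"angular": [0,0,0],"claw": 0.25},
])

```text
time: 7.85
tcp_pos: [0.6424, -0.2065, 0.1981]
orientation: [-1.126, -2.932, -0.001]
force: [0.3, 0.8, 0.6]
gripper_width: 0.0298
finger_force: 59.4
```

```bash
python3 - <<'E'
from h import *
plan(.6428,-.2081,.01,138)
c=camera_model("wrist"); im=get_image("wrist");cv2.imwrite("pics/w3.png",im[:,:,::-1])
h=cv2.cvtColor(im,cv2.COLOR_RGB2HSV)
print(rect(cv2.inRange(h,(103,130,60),(117,255,255)),c,.004))
im=get_image("top");h=cv2.cvtColor(im,cv2.COLOR_RGB2HSV);
m=cv2.inRange(h,(103,130,60),(117,255,255));m[:,500:]=0;print(rect(m,"top",.004))
E
```

```text
tcp [ 0.6424 -0.2065  0.1981] yaw 138.0 q [-0.43  0.54  0.31  1.34  0.    0.3 ] slide [-0.15 -0.1  18.81] turnz -0.0 F [0.3 0.8 0.6] w 0.0298 t 7.85
(array([ 641.8, -204.9,  139.7,  105.7]), -35.4)Traceback (most recent call last):
  File "<stdin>", line 7, in <module>
  File "h.py", line 11, in rect
    c=max(cv2.findContours(mask.astype(np.uint8),cv2.RETR_EXTERNAL,cv2.CHAIN_APPROX_NONE)[0],key=cv2.contourArea)
ValueError: max() iterable argument is empty
```

View pics/w3.png

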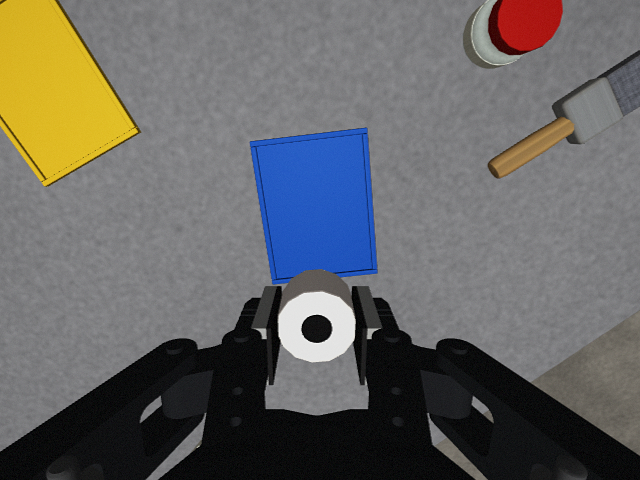

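The hub is held upright at (317,328), above the blue tray. I'll lower it, slowly at the end.

Emit:
move_arm([
  {"slide": [0,0,4],"angular": [0,0,0],"claw": 0.25},
  {"slide": [0,0,4.5],"angular": [0,0,0],"claw": 0.25},
  {"slide": [0,0,4.5],"angular": [0,0,0],"claw": 0.25},
  {"slide": [0,0,2.5],"angular": [0,0,0],"claw": 0.25},
  {"slide": [0,0,1.5],"angular": [0,0,0],"claw": 0.25},
])

```text
time: 8.45
tcp_pos: [0.6416, -0.2049, 0.0261]
orientation: [-1.122, -2.931, -0.001]
force: [0.7, -0.2, 0.1]
gripper_width: 0.0298
finger_force: 59.4
```

Emit:
move_arm([
  {"slide": [0,0,0.7],"angular": [0,0,0],"claw": 0.25},
  {"slide": [0,0,0.4],"angular": [0,0,0],"claw": 0.25},
  {"slide": [0,0,0.2],"angular": [0,0,0],"claw": 0.25},
  {"slide": [0,0,0.1],"angular": [0,0,0],"claw": 0.25},
  {"slide": [0,0,0.1],"angular": [0,0,0],"claw": 0.25},
])

```text
time: 8.95
tcp_pos: [0.6429, -0.2071, 0.014]
orientation: [1.125, 2.932, -0.0]
force: [-0.6, -0.2, -1.0]
gripper_width: 0.0298
finger_force: 59.4
```

Emit:
move_arm([
  {"slide": [0,0,0.1],"angular": [0,0,0],"claw": 0.25},
  {"slide": [0,0,0],"angular": [0,0,0],"claw": 0.25},
  {"slide": [0,0,0],"angular": [0,0,0],"claw": 0.25},
])

```text
time: 9.25
tcp_pos: [0.6426, -0.207, 0.0124]
orientation: [1.126, 2.933, -0.0]
force: [-0.5, 0.3, -1.7]
gripper_width: 0.0292
finger_force: 59.4
```

Emit:
move_arm([
  {"slide": [0,0,0.1],"angular": [0,0,0],"claw": 0.25},
  {"slide": [0,0,0.1],"angular": [0,0,0],"claw": 0.25},
  {"slide": [0,0,0],"angular": [0,0,0],"claw": 0.25},
])

```text
time: 9.55
tcp_pos: [0.6425, -0.207, 0.0101]
orientation: [-1.126, -2.933, -0.0]
force: [-0.0, -0.7, -0.0]
gripper_width: 0.0298
finger_force: 59.4
```

Emit:
move_arm([
  {"slide": [0,0,0.1],"angular": [0,0,0],"claw": 0.25},
  {"slide": [0,0,0],"angular": [0,0,0],"claw": 0.25},
  {"slide": [0,0,0],"angular": [0,0,0],"claw": 0.25},
])

```text
time: 9.85
tcp_pos: [0.6426, -0.207, 0.0093]
orientation: [-1.126, -2.933, -0.0]
force: [0.7, -1.0, -0.8]
gripper_width: 0.0299
finger_force: 59.4
```

Emit:
move_arm([
  {"slide": [0,0,0.07],"angular": [0,0,0],"claw": 0.25},
  {"slide": [0,0,0],"angular": [0,0,0],"claw": 0.25},
])

```text
time: 10.05
tcp_pos: [0.6426, -0.207, 0.0087]
orientation: [1.125, 2.933, -0.0]
force: [-0.5, 0.2, 1.6]
gripper_width: 0.0298
finger_force: 59.6
```

Emit:
move_arm([
  {"slide": [0,0,0.07],"angular": [0,0,0],"claw": 0.25},
  {"slide": [0,0,0],"angular": [0,0,0],"claw": 0.25},
])

```text
time: 10.25
tcp_pos: [0.6427, -0.2071, 0.0087]
orientation: [1.125, 2.932, -0.0]
force: [-3.5, 1.7, 11.1]
gripper_width: 0.0296
finger_force: 60.4
```

Emit:
move_arm([
  {"slide": [0,0,0.07],"angular": [0,0,0],"claw": 0.25},
  {"slide": [0,0,0],"angular": [0,0,0],"claw": 0.25},
])

```text
time: 10.45
tcp_pos: [0.6427, -0.207, 0.0086]
orientation: [1.125, 2.932, -0.0]
force: [-5.3, 3.0, 19.1]
gripper_width: 0.0296
finger_force: 61.3
```

Contact came at z=0.0087, as predicted. I'll release and rise.

Emit:
move_arm([
  {"slide": [0,0,-0.15],"angular": [0,0,0],"claw": 0.25},
  {"slide": [0,0,0],"angular": [0,0,0],"claw": 0.4},
  {"slide": [0,0,0],"angular": [0,0,0],"claw": 0.55},
  {"slide": [0,0,0],"angular": [0,0,0],"claw": 0.6},
  {"slide": [0,0,0],"angular": [0,0,0],"claw": 0.6},
])

```text
time: 10.95
tcp_pos: [0.6425, -0.207, 0.0085]
orientation: [-1.125, -2.933, -0.0]
force: [-0.1, -0.7, 0.3]
gripper_width: 0.0513
finger_force: 0.0
```

Emit:
move_arm([
  {"slide": [0,0,-2],"angular": [0,0,0],"claw": 0.6},
  {"slide": [0,0,-4.5],"angular": [0,0,0],"claw": 0.6},
  {"slide": [0,0,-4.5],"angular": [0,0,0],"claw": 0.6},
  {"slide": [0,0,-4.5],"angular": [0,0,0],"claw": 0.6},
  {"slide": [0,0,-4],"angular": [0,0,0],"claw": 0.7},
])

```text
time: 11.45
tcp_pos: [0.6424, -0.2069, 0.2061]
orientation: [1.125, 2.932, -0.0]
force: [0.6, -0.3, -0.2]
gripper_width: 0.0594
finger_force: 0.0
```

```bash
python3 - <<'E'
from h import *
c=camera_model("wrist"); im=get_image("wrist")
for r in trace("hub","wrist")[:1]: print(r["score"],r["centre"],rect(r["mask"],c,.02))
h=cv2.cvtColor(im,cv2.COLOR_RGB2HSV);print(rect(cv2.inRange(h,(103,130,60),(117,255,255)),c,.004))
plan(.629,.207,.2,138)
E
```

```text
0.89 [211.9, 316.5] (array([ 642. , -205.5,   34. ,   30.6]), -41.9)
(array([ 642.1, -205.4,  140.8,  106.7]), -35.5)
tcp [ 0.6443 -0.2077  0.2094] yaw 138.0 q [-0.43  0.53  0.33  1.36  0.    0.3 ] slide [28.88 29.8   0.79] turnz 0.0 F [ 0.8 -0.   0.2] w 0.0599 t 11.55
```

The hub sits in the middle of the blue tray (within 1 mm). I'll go back to the stack.

Emit:
move_arm([
  {"slide": [2,2.1,0],"angular": [0,0,0],"claw": 0.7},
  {"slide": [3.2,3.4,0],"angular": [0,0,0],"claw": 0.7},
  {"slide": [3.3,3.4,0],"angular": [0,0,0],"claw": 0.7},
  {"slide": [3.3,3.4,0],"angular": [0,0,0],"claw": 0.7},
  {"slide": [3.3,3.4,0],"angular": [0,0,0],"claw": 0.7},
])

```text
time: 12.05
tcp_pos: [0.6348, 0.0125, 0.2032]
orientation: [-1.126, -2.932, 0.0]
force: [0.1, -0.1, -0.7]
gripper_width: 0.0598
finger_force: 0.0
```

Emit:
move_arm([
  {"slide": [3.3,3.4,0],"angular": [0,0,0],"claw": 0.7},
  {"slide": [3.3,3.4,0],"angular": [0,0,0],"claw": 0.7},
  {"slide": [3.2,3.4,0],"angular": [0,0,0],"claw": 0.7},
  {"slide": [2.5,2.4,0],"angular": [0,0,0],"claw": 0.7},
  {"slide": [1.5,1.5,0],"angular": [0,0,0],"claw": 0.7},
])

```text
time: 12.55
tcp_pos: [0.6264, 0.2106, 0.203]
orientation: [-1.122, -2.933, 0.0]
force: [0.1, -0.9, -0.2]
gripper_width: 0.0597
finger_force: 0.0
```

Emit:
move_arm([
  {"slide": [0,0,0],"angular": [0,0,0],"claw": 0.7},
  {"slide": [0,0,0],"angular": [0,0,0],"claw": 0.7},
])

```text
time: 12.75
tcp_pos: [0.627, 0.2079, 0.2031]
orientation: [-1.124, -2.933, 0.001]
force: [0.4, -1.2, 0.5]
gripper_width: 0.0599
finger_force: 0.0
```

```bash
python3 look.py w4;
```

```text
tcp [0.627  0.2079 0.2031] yaw 138.1 q [ 0.2   0.51  0.27  1.33 -0.    0.93] slide [-0.24 -0.57 -9.69] turnz 0.1 F [ 0.4 -1.2  0.5] w 0.0599 t 12.75
copper 0.9 [232. 319.] 3665 (array([628.9, 210.1,  58.7,  36.1]), -38.7)
copper 0.6 [ 87. 423.] 1849 (array([601.2, 326.4,  33.2,  24.2]), -49.8)
heatsink 0.73 [194. 320.] 1649 (array([631.1, 208.4,  77.9,  45.8]), -43.0)
enclosure 0.67 [177. 308.] 2203 (array([627.6, 208. , 100.9,  57.2]), -48.6)
```

View pics/w4.png

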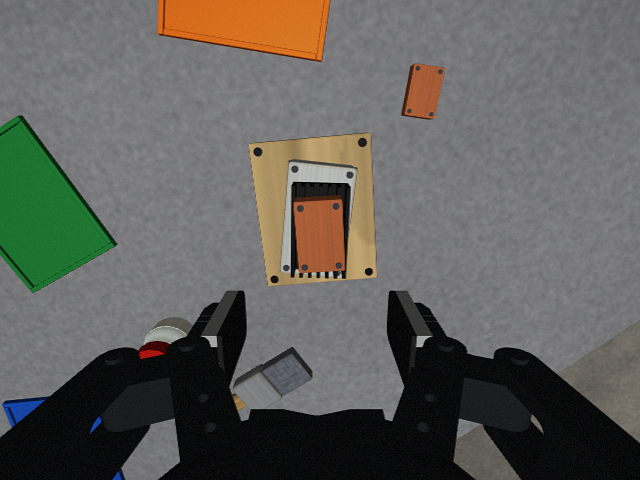

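The copper block centre is at (320,235), with a small yaw offset. I'll align, descend and grip.

Emit:
move_arm([
  {"slide": [-0.13,0.29,3],"angular": [0,0,0],"claw": 0.7},
  {"slide": [0,0,4],"angular": [0,0,-3.2],"claw": 0.7},
  {"slide": [0,0,3],"angular": [0,0,0],"claw": 0.7},
  {"slide": [0,0,1],"angular": [0,0,0],"claw": 0.7},
  {"slide": [0,0,0],"angular": [0,0,0],"claw": 0.7},
])

```text
time: 13.5
tcp_pos: [0.6296, 0.2086, 0.093]
orientation: [-1.044, -2.961, 0.002]
force: [1.1, -0.0, 0.6]
gripper_width: 0.0596
finger_force: 0.0
```

```bash
python3 -c "
from h import *
plan(.630,.2092,.0715,141.3)"
```

```text
tcp [0.6296 0.2086 0.093 ] yaw 141.2 q [ 0.2   0.56  0.06  1.07 -0.    0.88] slide [0.   0.08 2.15] turnz -0.1 F [ 1.1 -0.   0.6] w 0.0596 t 13.5
```

Emit:
move_arm([
  {"slide": [0,0.08,1.2],"angular": [0,0,0],"claw": 0.65},
  {"slide": [0,0,0.6],"angular": [0,0,0],"claw": 0.6},
  {"slide": [0,0,0.3],"angular": [0,0,0],"claw": 0.6},
  {"slide": [0,0,0],"angular": [0,0,0],"claw": 0.6},
])

```text
time: 13.9
tcp_pos: [0.6305, 0.2098, 0.0727]
orientation: [-1.043, -2.963, 0.0]
force: [-0.8, 0.8, 0.9]
gripper_width: 0.0515
finger_force: 0.0
```

Emit:
move_arm([
  {"slide": [0,0,0],"angular": [0,0,0],"claw": 0.5},
  {"slide": [0,0,0],"angular": [0,0,0],"claw": 0.3},
  {"slide": [0,0,0],"angular": [0,0,0],"claw": 0.3},
  {"slide": [0,0,0],"angular": [0,0,0],"claw": 0.3},
  {"slide": [0,0,0],"angular": [0,0,0],"claw": 0.3},
])

```text
time: 14.4
tcp_pos: [0.6308, 0.2098, 0.0734]
orientation: [1.043, 2.962, 0.001]
force: [-1.5, 0.1, 6.3]
gripper_width: 0.0342
finger_force: 61.0
```

```bash
python3 -c "
from h import *
plan(.441,-.002,.2,166.8)"
```

```text
tcp [0.6308 0.2098 0.0734] yaw 141.2 q [ 0.2   0.58  0.03  1.02 -0.    0.88] slide [  1.52 -28.39 -12.68] turnz -25.6 F [-1.5  0.1  6.3] w 0.0342 t 14.4
```

Emit:
move_arm([
  {"slide": [0,0,-1],"angular": [0,0,0],"claw": 0.3},
  {"slide": [0,0,-3],"angular": [0,0,0],"claw": 0.3},
  {"slide": [0,0,-4],"angular": [0,0,0],"claw": 0.3},
  {"slide": [0,0,-3],"angular": [0,0,0],"claw": 0.3},
  {"slide": [0,0,-1.5],"angular": [0,0,0],"claw": 0.3},
])

```text
time: 14.9
tcp_pos: [0.6311, 0.2099, 0.2011]
orientation: [1.042, 2.961, 0.003]
force: [0.4, 0.6, -4.9]
gripper_width: 0.0343
finger_force: 61.0
```

Emit:
move_arm([
  {"slide": [0.1,-2,0],"angular": [0,0,0],"claw": 0.3},
  {"slide": [0.2,-4,0],"angular": [0,0,0],"claw": 0.3},
  {"slide": [0.3,-4.5,0],"angular": [0,0,0],"claw": 0.3},
  {"slide": [0.3,-4.5,0],"angular": [0,0,0],"claw": 0.3},
  {"slide": [0.3,-4.5,0],"angular": [0,0,0],"claw": 0.3},
])

```text
time: 15.4
tcp_pos: [0.4975, 0.0643, 0.198]
orientation: [1.043, 2.963, -0.0]
force: [-0.1, -1.5, -3.5]
gripper_width: 0.0344
finger_force: 61.2
```

Emit:
move_arm([
  {"slide": [0.2,-4,0],"angular": [0,0,0],"claw": 0.3},
  {"slide": [0.1,-3,0],"angular": [0,0,0],"claw": 0.3},
  {"slide": [0,-1.9,0],"angular": [0,0,-8.5],"claw": 0.3},
  {"slide": [0,0,0],"angular": [0,0,-8.5],"claw": 0.3},
  {"slide": [0,0,0],"angular": [0,0,-8.5],"claw": 0.3},
])

```text
time: 15.9
tcp_pos: [0.4405, -0.0027, 0.1984]
orientation: [0.356, 3.121, 0.0]
force: [0.1, -0.3, -4.5]
gripper_width: 0.0345
finger_force: 61.3
```

Emit:
move_arm([
  {"slide": [0,0,0],"angular": [0,0,0],"claw": 0.3},
  {"slide": [0,0,0],"angular": [0,0,0],"claw": 0.3},
])

```text
time: 16.1
tcp_pos: [0.4409, -0.0021, 0.198]
orientation: [0.37, 3.12, -0.0]
force: [0.7, -0.4, -3.0]
gripper_width: 0.0346
finger_force: 61.3
```

```bash
cat > tray.py <<'E'
from h import *
import sys
a,z,pic=float(sys.argv[1]),float(sys.argv[2]),sys.argv[3]
c=camera_model("wrist"); im=get_image("wrist");cv2.imwrite(f"pics/{pic}.png",im[:,:,::-1])
h=cv2.cvtColor(im,cv2.COLOR_RGB2HSV); m=cv2.inRange(h,(a-7,130,60),(a+7,255,255))
r,w=rect(m,c,.004); print(r,w)
plan(r[0]/1000,r[1]/1000,z,w+180)
if len(sys.argv)>4:
  for q in trace(sys.argv[4],"wrist")[:2]: print(sys.argv[4],round(q["score"],2),q["centre"],rect(q["mask"],c,float(sys.argv[5])))
E
python3 tray.py 65 .0094 w5 copper .2007
```

```text
[439.8   0.8 139.7 105.3] -13.1
tcp [ 0.4409 -0.0021  0.1979] yaw 166.5 q [-0.19  0.13 -0.31  1.13 -0.    0.05] slide [ 0.18  0.26 18.85] turnz -0.4 F [-0.5 -0.4 -4.3] w 0.0341 t 16.15
copper 0.92 [313.5, 315.2] (array([444.1,  -2. ,  65.5,  37.9]), -13.6)
```

View pics/w5.png

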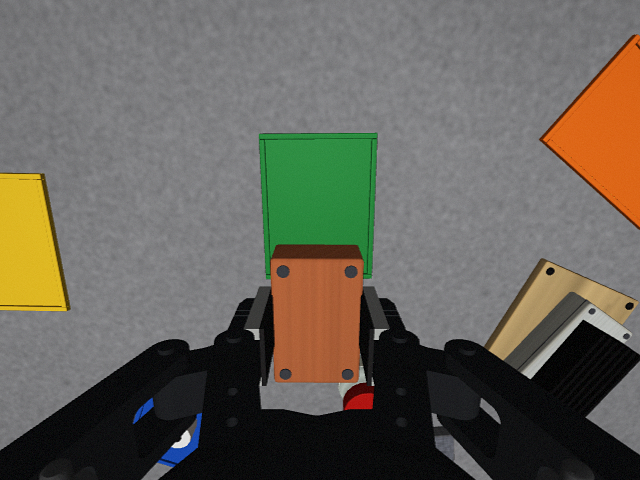

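The copper is held square over the green tray. Its top face spans (274..362, 258..382).

```bash
python3 -c "
from h import *
p=unproj(np.array([[274,258],[362,258],[360,382],[274,382.]]),'wrist',.2117);print(p.round(4).tolist(),p.mean(0))
plan(.4404,-.0005,.0094,166.8)"
```

```text
[[0.4105, -0.0104], [0.4181, 0.0216], [0.4717, 0.01], [0.4633, -0.0249]] [ 0.44088736 -0.00094659]
tcp [ 0.4409 -0.0021  0.1978] yaw 166.5 q [-0.19  0.13 -0.31  1.13  0.    0.05] slide [ 0.09  0.14 18.84] turnz -0.3 F [ 0.3  0.  -3.5] w 0.0348 t 16.2
```

Emit:
move_arm([
  {"slide": [0.05,0.1,4],"angular": [0,0,-0.3],"claw": 0.3},
  {"slide": [0,0,4.5],"angular": [0,0,0],"claw": 0.3},
  {"slide": [0,0,4.5],"angular": [0,0,0],"claw": 0.3},
  {"slide": [0,0,2.5],"angular": [0,0,0],"claw": 0.3},
  {"slide": [0,0,1.5],"angular": [0,0,0],"claw": 0.3},
])

```text
time: 16.7
tcp_pos: [0.4396, -0.0008, 0.0257]
orientation: [-0.359, -3.118, -0.0]
force: [0.2, -0.3, -2.6]
gripper_width: 0.0342
finger_force: 61.2
```

Emit:
move_arm([
  {"slide": [0,0,0.7],"angular": [0,0,0],"claw": 0.3},
  {"slide": [0,0,0.4],"angular": [0,0,0],"claw": 0.3},
  {"slide": [0,0,0.2],"angular": [0,0,0],"claw": 0.3},
  {"slide": [0,0,0.1],"angular": [0,0,0],"claw": 0.3},
  {"slide": [0,0,0],"angular": [0,0,0],"claw": 0.3},
])

```text
time: 17.2
tcp_pos: [0.441, -0.0012, 0.0141]
orientation: [0.356, 3.12, -0.0]
force: [0.8, 0.9, -3.4]
gripper_width: 0.0341
finger_force: 61.2
```

Emit:
move_arm([
  {"slide": [0,0,0.1],"angular": [0,0,0],"claw": 0.3},
  {"slide": [0,0,0],"angular": [0,0,0],"claw": 0.3},
])

```text
time: 17.4
tcp_pos: [0.4408, -0.0011, 0.0129]
orientation: [0.355, 3.121, -0.0]
force: [0.6, 0.2, -3.6]
gripper_width: 0.0346
finger_force: 61.2
```

Emit:
move_arm([
  {"slide": [0,0,0.1],"angular": [0,0,0],"claw": 0.3},
  {"slide": [0,0,0.1],"angular": [0,0,0],"claw": 0.3},
  {"slide": [0,0,0],"angular": [0,0,0],"claw": 0.3},
])

```text
time: 17.7
tcp_pos: [0.4406, -0.0011, 0.0106]
orientation: [-0.355, -3.121, -0.0]
force: [1.0, -0.4, -4.0]
gripper_width: 0.0344
finger_force: 61.2
```

Emit:
move_arm([
  {"slide": [0,0,0.08],"angular": [0,0,0],"claw": 0.3},
  {"slide": [0,0,0],"angular": [0,0,0],"claw": 0.3},
])

```text
time: 17.9
tcp_pos: [0.4407, -0.0011, 0.0098]
orientation: [-0.355, -3.121, 0.0]
force: [-0.1, 0.6, -3.9]
gripper_width: 0.0339
finger_force: 61.2
```

Emit:
move_arm([
  {"slide": [0,0,0.07],"angular": [0,0,0],"claw": 0.3},
  {"slide": [0,0,0],"angular": [0,0,0],"claw": 0.3},
])

```text
time: 18.1
tcp_pos: [0.4407, -0.0011, 0.0094]
orientation: [0.355, 3.121, -0.0]
force: [-1.9, -0.4, 4.2]
gripper_width: 0.0343
finger_force: 62.1
```

Contact. I'll release and go up.

Emit:
move_arm([
  {"slide": [0,0,-0.03],"angular": [0,0,0],"claw": 0.3},
  {"slide": [0,0,0],"angular": [0,0,0],"claw": 0.45},
  {"slide": [0,0,0],"angular": [0,0,0],"claw": 0.6},
  {"slide": [0,0,0],"angular": [0,0,0],"claw": 0.65},
  {"slide": [0,0,0],"angular": [0,0,0],"claw": 0.65},
])

```text
time: 18.6
tcp_pos: [0.4407, -0.0011, 0.0095]
orientation: [0.355, 3.121, -0.0]
force: [-0.3, -0.7, -0.2]
gripper_width: 0.0558
finger_force: 0.0
```

Emit:
move_arm([
  {"slide": [0,0,-2],"angular": [0,0,0],"claw": 0.65},
  {"slide": [0,0,-4.5],"angular": [0,0,0],"claw": 0.65},
  {"slide": [0,0,-4.5],"angular": [0,0,0],"claw": 0.65},
  {"slide": [0,0,-4.5],"angular": [0,0,0],"claw": 0.65},
  {"slide": [0,0,-4],"angular": [0,0,0],"claw": 0.7},
])

```text
time: 19.1
tcp_pos: [0.4405, -0.0011, 0.2069]
orientation: [0.355, 3.12, -0.0]
force: [1.4, -0.7, -0.7]
gripper_width: 0.0593
finger_force: 0.0
```

```bash
python3 tray.py 65 .2 w6 copper .023; python3 -c "
from h import *
plan(.6305,.2065,.2,137)"
```

```text
[439.9   0.8 138.8 106.3] -13.0
tcp [ 0.4425 -0.0014  0.2121] yaw 167.0 q [-0.19  0.12 -0.28  1.16 -0.    0.04] slide [0.31 0.16 1.2 ] turnz 0.0 F [0.7 0.6 6.9] w 0.0603 t 19.15
copper 0.68 [213.1, 315.4] (array([ 4.402e+02, -1.000e-01,  5.930e+01,  3.750e+01]), -13.2)
copper 0.53 [382.2, 357.2] (array([630.2,   3.3,  79.5,  50.1]), -3.7)
tcp [ 0.4427 -0.0015  0.209 ] yaw 167.0 q [-0.19  0.13 -0.29  1.15 -0.    0.04] slide [-13.62  24.49   1.01] turnz 30.0 F [ 0.8  0.4 -1.1] w 0.0598 t 19.2
```

The copper sits centred (within 1 mm) and square. I'll return for the heat sink.

Emit:
move_arm([
  {"slide": [0,0,0],"angular": [0,0,7.5],"claw": 0.8},
  {"slide": [0,0,0],"angular": [0,0,7.5],"claw": 0.8},
  {"slide": [0,0,0],"angular": [0,0,7.5],"claw": 0.8},
  {"slide": [0,0,0],"angular": [0,0,7.5],"claw": 0.8},
  {"slide": [0.06,3,0.2],"angular": [0,0,0],"claw": 0.8},
])

```text
time: 19.7
tcp_pos: [0.4597, 0.0203, 0.2024]
orientation: [-1.161, -2.919, 0.001]
force: [0.7, 0.3, 0.6]
gripper_width: 0.0684
finger_force: 0.0
```

Emit:
move_arm([
  {"slide": [0.1,4.5,0.2],"angular": [0,0,0],"claw": 0.8},
  {"slide": [0.1,4.5,0.2],"angular": [0,0,0],"claw": 0.8},
  {"slide": [0.1,4.5,0.2],"angular": [0,0,0],"claw": 0.8},
  {"slide": [0.1,4.5,0],"angular": [0,0,0],"claw": 0.8},
  {"slide": [0,4,0],"angular": [0,0,0],"claw": 0.8},
])

```text
time: 20.2
tcp_pos: [0.6086, 0.1868, 0.1956]
orientation: [-1.15, -2.923, 0.001]
force: [0.1, -0.7, 1.2]
gripper_width: 0.0686
finger_force: 0.0
```

Emit:
move_arm([
  {"slide": [0,2,0],"angular": [0,0,0],"claw": 0.8},
  {"slide": [0,1,0],"angular": [0,0,0],"claw": 0.8},
  {"slide": [0,0,0],"angular": [0,0,0],"claw": 0.8},
  {"slide": [0,0,0],"angular": [0,0,0],"claw": 0.8},
])

```text
time: 20.6
tcp_pos: [0.6277, 0.2061, 0.1964]
orientation: [-1.152, -2.923, 0.001]
force: [0.3, -0.4, 0.5]
gripper_width: 0.0684
finger_force: 0.0
```

```bash
python3 look.py w7;
```

```text
tcp [0.6277 0.2061 0.1964] yaw 137.0 q [ 0.19  0.51  0.26  1.31 -0.    0.94] slide [ -0.08  -0.49 -10.36] turnz -1.0 F [ 0.3 -0.4  0.5] w 0.0684 t 20.6
copper 0.95 [ 82. 422.] 1939 (array([600.8, 325.7,  33. ,  23.3]), -50.6)
copper 0.78 [224.  18.] 2721 (array([472.7,  58.4,  46.1,  40.4]), -13.9)
heatsink 0.98 [227. 321.] 5551 (array([631.3, 207.8,  78.8,  45.9]), -43.4)
```

View pics/w7.png

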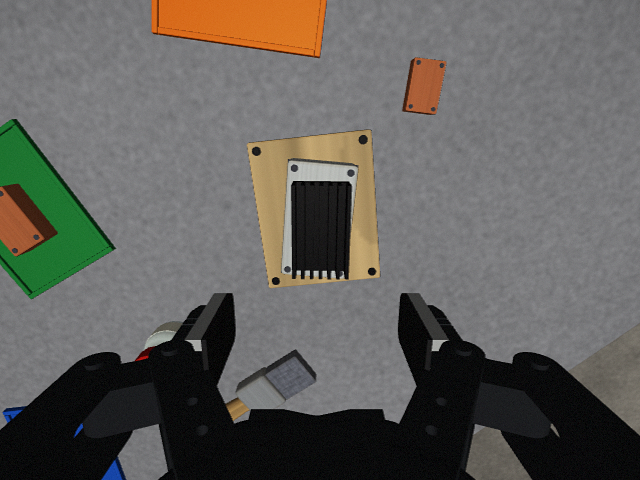

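The heat sink is centred at (321,230) and aligned.

Emit:
move_arm([
  {"slide": [-0.27,0.37,3.5],"angular": [0,0,0.4],"claw": 0.8},
  {"slide": [0,0,4.5],"angular": [0,0,0],"claw": 0.8},
  {"slide": [0,0,3],"angular": [0,0,0],"claw": 0.8},
  {"slide": [0,0,1.5],"angular": [0,0,0],"claw": 0.8},
  {"slide": [0,0,0],"angular": [0,0,0],"claw": 0.8},
])

```text
time: 21.35
tcp_pos: [0.6313, 0.2071, 0.0696]
orientation: [-1.161, -2.916, 0.003]
force: [-0.8, -0.9, 0.4]
gripper_width: 0.0681
finger_force: 0.0
```

```bash
python3 -c "
from h import *
plan(.632,.207,.0470,136.7)"
```

```text
tcp [0.6313 0.2071 0.0696] yaw 136.6 q [ 0.19  0.58  0.03  1.02 -0.    0.95] slide [-0.06  0.04  2.26] turnz -0.1 F [-0.8 -0.9  0.4] w 0.0681 t 21.35
```

Emit:
move_arm([
  {"slide": [-0.05,0,1.2],"angular": [0,0,0],"claw": 0.75},
  {"slide": [0,0,0.6],"angular": [0,0,0],"claw": 0.7},
  {"slide": [0,0,0.35],"angular": [0,0,0],"claw": 0.7},
  {"slide": [0,0,0],"angular": [0,0,0],"claw": 0.7},
])

```text
time: 21.75
tcp_pos: [0.633, 0.2073, 0.0499]
orientation: [-1.161, -2.919, 0.0]
force: [-0.7, -0.2, -0.8]
gripper_width: 0.0599
finger_force: 0.0
```

Emit:
move_arm([
  {"slide": [0,0,0],"angular": [0,0,0],"claw": 0.6},
  {"slide": [0,0,0],"angular": [0,0,0],"claw": 0.4},
  {"slide": [0,0,0],"angular": [0,0,0],"claw": 0.4},
  {"slide": [0,0,0],"angular": [0,0,0],"claw": 0.4},
  {"slide": [0,0,0],"angular": [0,0,0],"claw": 0.4},
])

```text
time: 22.25
tcp_pos: [0.6335, 0.2075, 0.0507]
orientation: [1.161, 2.918, 0.001]
force: [-0.7, -0.2, 5.5]
gripper_width: 0.0448
finger_force: 62.1
```

```bash
python3 -c "
from h import *
plan(.402,-.311,.2,165.5)"
```

```text
tcp [0.6335 0.2075 0.0507] yaw 136.6 q [0.19 0.6  0.   0.97 0.   0.95] slide [-18.8  -53.56 -14.97] turnz -28.9 F [-0.7 -0.2  5.5] w 0.0448 t 22.25
```

Emit:
move_arm([
  {"slide": [0,0,-1],"angular": [0,0,0],"claw": 0.4},
  {"slide": [0,0,-3],"angular": [0,0,0],"claw": 0.4},
  {"slide": [0,0,-4.5],"angular": [0,0,0],"claw": 0.4},
  {"slide": [0,0,-4],"angular": [0,0,0],"claw": 0.4},
  {"slide": [0,0,-2.5],"angular": [0,0,0],"claw": 0.4},
])

```text
time: 22.75
tcp_pos: [0.6334, 0.2075, 0.2039]
orientation: [1.16, 2.917, 0.003]
force: [-0.2, 1.0, -1.7]
gripper_width: 0.0446
finger_force: 61.6
```

Emit:
move_arm([
  {"slide": [-1,-2.8,0],"angular": [0,0,0],"claw": 0.4},
  {"slide": [-1.5,-4.3,0],"angular": [0,0,0],"claw": 0.4},
  {"slide": [-1.5,-4.3,0],"angular": [0,0,0],"claw": 0.4},
  {"slide": [-1.5,-4.3,0],"angular": [0,0,0],"claw": 0.4},
  {"slide": [-1.5,-4.3,0],"angular": [0,0,0],"claw": 0.4},
])

```text
time: 23.25
tcp_pos: [0.5455, 0.0126, 0.2006]
orientation: [1.161, 2.919, 0.0]
force: [0.4, -0.3, -1.4]
gripper_width: 0.0448
finger_force: 61.7
```

Emit:
move_arm([
  {"slide": [-1.5,-4.3,0],"angular": [0,0,0],"claw": 0.4},
  {"slide": [-1.5,-4.3,0],"angular": [0,0,0],"claw": 0.4},
  {"slide": [-1.5,-4.3,0],"angular": [0,0,0],"claw": 0.4},
  {"slide": [-1.5,-4.3,0],"angular": [0,0,0],"claw": 0.4},
  {"slide": [-1.5,-4.3,0],"angular": [0,0,0],"claw": 0.4},
])

```text
time: 23.75
tcp_pos: [0.4523, -0.1953, 0.2007]
orientation: [1.161, 2.919, -0.0]
force: [0.3, 0.5, -1.3]
gripper_width: 0.0446
finger_force: 61.7
```

Emit:
move_arm([
  {"slide": [-1.5,-4.3,0],"angular": [0,0,0],"claw": 0.4},
  {"slide": [-1.5,-4.3,0],"angular": [0,0,0],"claw": 0.4},
  {"slide": [-0.9,-2.4,0],"angular": [0,0,0],"claw": 0.4},
  {"slide": [-0.4,-1.06,0],"angular": [0,0,-6],"claw": 0.4},
  {"slide": [0,0,0],"angular": [0,0,-8],"claw": 0.4},
])

```text
time: 24.25
tcp_pos: [0.401, -0.3125, 0.2004]
orientation: [0.794, 3.04, -0.001]
force: [0.8, 0.2, -1.2]
gripper_width: 0.0448
finger_force: 61.8
```

Emit:
move_arm([
  {"slide": [0,0,0],"angular": [0,0,-8],"claw": 0.4},
  {"slide": [0,0,0],"angular": [0,0,-6.9],"claw": 0.4},
  {"slide": [0,0,0],"angular": [0,0,0],"claw": 0.4},
  {"slide": [0,0,0],"angular": [0,0,0],"claw": 0.4},
])

```text
time: 24.65
tcp_pos: [0.4017, -0.311, 0.2003]
orientation: [0.402, 3.116, -0.0]
force: [1.1, -0.8, -1.0]
gripper_width: 0.0448
finger_force: 61.8
```

```bash
python3 tray.py 27 .0117 w8 heatsink .216
```

```text
[ 372.9 -301.2  106.    80.3] 75.4
tcp [ 0.4018 -0.311   0.2003] yaw 165.3 q [-0.82  0.25 -0.16  1.17  0.   -0.56] slide [ 3.04  0.22 18.86] turnz -90.1 F [-0.1 -0.1 -0.8] w 0.0445 t 24.7
heatsink 0.88 [301.1, 317.1] (array([ 399.1, -309.6,   81.1,   45.7]), -14.7)
```

View pics/w8.png

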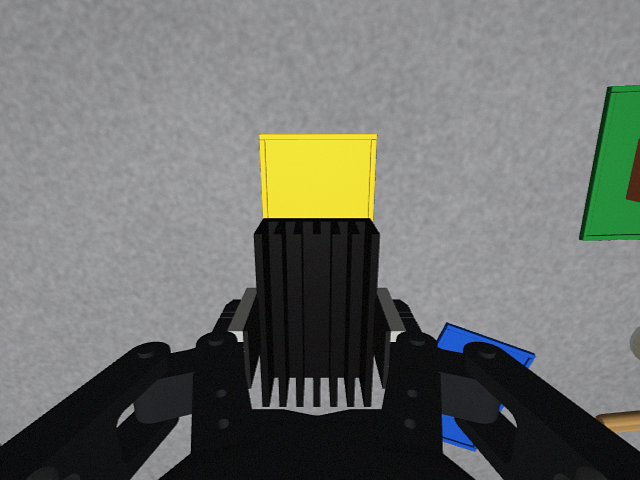

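The heat sink is square over the yellow tray, and the tray's far edge at row 135 agrees with the top-camera fix. I'll lower it.

Emit:
move_arm([
  {"slide": [0,0,4],"angular": [0,0,0],"claw": 0.4},
  {"slide": [0,0,4.5],"angular": [0,0,0],"claw": 0.4},
  {"slide": [0,0,4.5],"angular": [0,0,0],"claw": 0.4},
  {"slide": [0,0,2.5],"angular": [0,0,0],"claw": 0.4},
  {"slide": [0,0,1.5],"angular": [0,0,0],"claw": 0.4},
])

```text
time: 25.25
tcp_pos: [0.401, -0.3101, 0.0279]
orientation: [-0.399, -3.114, -0.003]
force: [0.7, -0.7, 0.2]
gripper_width: 0.0445
finger_force: 61.7
```

Emit:
move_arm([
  {"slide": [0,0,0.7],"angular": [0,0,0],"claw": 0.4},
  {"slide": [0,0,0.4],"angular": [0,0,0],"claw": 0.4},
  {"slide": [0,0,0.2],"angular": [0,0,0],"claw": 0.4},
  {"slide": [0,0,0.1],"angular": [0,0,0],"claw": 0.4},
  {"slide": [0,0,0],"angular": [0,0,0],"claw": 0.4},
])

```text
time: 25.75
tcp_pos: [0.402, -0.3113, 0.0165]
orientation: [0.396, 3.116, -0.001]
force: [-0.0, 0.2, -2.4]
gripper_width: 0.0445
finger_force: 61.7
```

Emit:
move_arm([
  {"slide": [0,0,0.1],"angular": [0,0,0],"claw": 0.4},
  {"slide": [0,0,0],"angular": [0,0,0],"claw": 0.4},
])

```text
time: 25.95
tcp_pos: [0.4018, -0.3111, 0.0152]
orientation: [0.396, 3.116, -0.0]
force: [0.4, 0.5, -2.1]
gripper_width: 0.0446
finger_force: 61.7
```

Emit:
move_arm([
  {"slide": [0,0,0.1],"angular": [0,0,0],"claw": 0.4},
  {"slide": [0,0,0.1],"angular": [0,0,0],"claw": 0.4},
  {"slide": [0,0,0],"angular": [0,0,0],"claw": 0.4},
])

```text
time: 26.25
tcp_pos: [0.4017, -0.3109, 0.0128]
orientation: [-0.396, -3.116, -0.0]
force: [0.5, 0.5, -1.6]
gripper_width: 0.0446
finger_force: 61.7
```

Emit:
move_arm([
  {"slide": [0,0,0.08],"angular": [0,0,0],"claw": 0.4},
  {"slide": [0,0,0],"angular": [0,0,0],"claw": 0.4},
])

```text
time: 26.45
tcp_pos: [0.4017, -0.311, 0.0121]
orientation: [-0.396, -3.116, -0.0]
force: [0.5, -0.3, -1.8]
gripper_width: 0.0445
finger_force: 61.7
```

Emit:
move_arm([
  {"slide": [0,0,0.07],"angular": [0,0,0],"claw": 0.4},
  {"slide": [0,0,0],"angular": [0,0,0],"claw": 0.4},
])

```text
time: 26.65
tcp_pos: [0.4018, -0.3111, 0.0117]
orientation: [0.396, 3.116, -0.0]
force: [-1.5, 1.3, 6.1]
gripper_width: 0.0449
finger_force: 62.4
```

Emit:
move_arm([
  {"slide": [0,0,-0.03],"angular": [0,0,0],"claw": 0.4},
  {"slide": [0,0,0],"angular": [0,0,0],"claw": 0.55},
  {"slide": [0,0,0],"angular": [0,0,0],"claw": 0.7},
  {"slide": [0,0,0],"angular": [0,0,0],"claw": 0.75},
  {"slide": [0,0,0],"angular": [0,0,0],"claw": 0.75},
])

```text
time: 27.15
tcp_pos: [0.4018, -0.311, 0.0118]
orientation: [0.396, 3.117, -0.0]
force: [0.4, -0.7, 0.4]
gripper_width: 0.064
finger_force: 0.0
```

Emit:
move_arm([
  {"slide": [0,0,-2],"angular": [0,0,0],"claw": 0.75},
  {"slide": [0,0,-4.5],"angular": [0,0,0],"claw": 0.75},
  {"slide": [0,0,-4.5],"angular": [0,0,0],"claw": 0.75},
  {"slide": [0,0,-4.5],"angular": [0,0,0],"claw": 0.75},
  {"slide": [0,0,-3.5],"angular": [0,0,0],"claw": 1},
])

```text
time: 27.65
tcp_pos: [0.4019, -0.3111, 0.2046]
orientation: [0.396, 3.115, -0.002]
force: [1.0, 0.2, -0.4]
gripper_width: 0.0769
finger_force: 0.0
```

```bash
python3 tray.py 27 .2 w9 heatsink .028
```

```text
[ 401.8 -308.6  140.9  106.8] -14.5
tcp [ 0.403  -0.3123  0.209 ] yaw 165.5 q [-0.82  0.24 -0.14  1.18  0.   -0.57] slide [0.22 0.33 0.9 ] turnz 0.0 F [-0.7 -0.   5.2] w 0.0832 t 27.7
heatsink 0.88 [210.9, 315.3] (array([ 400.7, -309.6,   76.3,   45.4]), -14.5)
```

Emit:
move_arm([
  {"slide": [0,0,0],"angular": [0,0,8.4],"claw": 1},
  {"slide": [0,0,0],"angular": [0,0,8.4],"claw": 1},
  {"slide": [0,0,0],"angular": [0,0,8.4],"claw": 1},
  {"slide": [0,0,0],"angular": [0,0,8.4],"claw": 1},
  {"slide": [0,0,0],"angular": [0,0,0],"claw": 1},
])

```text
time: 28.25
tcp_pos: [0.4016, -0.3108, 0.2012]
orientation: [-1.283, -2.867, -0.001]
force: [-0.6, 0.2, 0.1]
gripper_width: 0.0856
finger_force: 0.0
```

```bash
python3 -c "
from h import *
plan(.630,.2065,.2,131.6)"
```

```text
tcp [ 0.4016 -0.3108  0.2012] yaw 131.8 q [-0.82  0.25 -0.16  1.17  0.    0.02] slide [23.37 51.5   0.14] turnz 0.2 F [-0.6  0.2  0.1] w 0.0856 t 28.25
```

The heat sink sits centred and square. Last comes the box.

Emit:
move_arm([
  {"slide": [1.2,2.7,0],"angular": [0,0,0],"claw": 1},
  {"slide": [1.86,4.1,0],"angular": [0,0,0],"claw": 1},
  {"slide": [1.86,4.1,0],"angular": [0,0,0],"claw": 1},
  {"slide": [1.86,4.1,0],"angular": [0,0,0],"claw": 1},
  {"slide": [1.86,4.1,0],"angular": [0,0,0],"claw": 1},
])

```text
time: 28.75
tcp_pos: [0.4865, -0.1174, 0.2015]
orientation: [-1.273, -2.872, -0.0]
force: [0.5, -0.1, -0.1]
gripper_width: 0.0856
finger_force: 0.0
```

Emit:
move_arm([
  {"slide": [1.86,4.1,0],"angular": [0,0,0],"claw": 1},
  {"slide": [1.86,4.1,0],"angular": [0,0,0],"claw": 1},
  {"slide": [1.86,4.1,0],"angular": [0,0,0],"claw": 1},
  {"slide": [1.86,4.1,0],"angular": [0,0,0],"claw": 1},
  {"slide": [1.86,4.1,0],"angular": [0,0,0],"claw": 1},
])

```text
time: 29.25
tcp_pos: [0.577, 0.0889, 0.2014]
orientation: [-1.272, -2.872, 0.0]
force: [1.0, -1.7, 0.3]
gripper_width: 0.0852
finger_force: 0.0
```

Emit:
move_arm([
  {"slide": [1.86,4.1,0],"angular": [0,0,0],"claw": 1},
  {"slide": [1.86,4.1,0],"angular": [0,0,0],"claw": 1},
  {"slide": [1.1,2.4,0],"angular": [0,0,0],"claw": 1},
  {"slide": [0.6,1.3,0],"angular": [0,0,0],"claw": 1},
])

```text
time: 29.65
tcp_pos: [0.6293, 0.2092, 0.2007]
orientation: [-1.269, -2.873, 0.001]
force: [-0.1, -0.0, 0.2]
gripper_width: 0.0856
finger_force: 0.0
```

Emit:
move_arm([
  {"slide": [0,0,0],"angular": [0,0,0],"claw": 1},
  {"slide": [0,0,0],"angular": [0,0,0],"claw": 1},
  {"slide": [0,0,0],"angular": [0,0,0],"claw": 1},
])

```text
time: 29.95
tcp_pos: [0.6287, 0.2059, 0.2018]
orientation: [-1.279, -2.869, 0.0]
force: [-0.3, -1.0, 0.4]
gripper_width: 0.0853
finger_force: 0.0
```

```bash
python3 look.py w10;
```

```text
tcp [0.6287 0.2059 0.2018] yaw 132.0 q [ 0.19  0.51  0.27  1.33 -0.    1.03] slide [-0.04 -0.54 -9.82] turnz -6.0 F [-0.3 -1.   0.4] w 0.0853 t 29.95
hub 0.81 [470.  97.] 611 (array([620.6, -60.9,  30.5,  23.3]), 42.0)
copper 0.97 [ 73. 409.] 1837 (array([602.7, 327.3,  32.6,  22.4]), -48.5)
copper 0.58 [245.  26.] 2859 (array([473.1,  58.7,  46.2,  39.6]), -13.0)
enclosure 0.57 [213. 320.] 7741 (array([628. , 208.2, 100.7,  58.6]), -47.7)
enclosure 0.17 [386. 292.] 3172 (array([716.3,  41. , 131.9,  43.7]), 81.9)
```

View pics/w10.png

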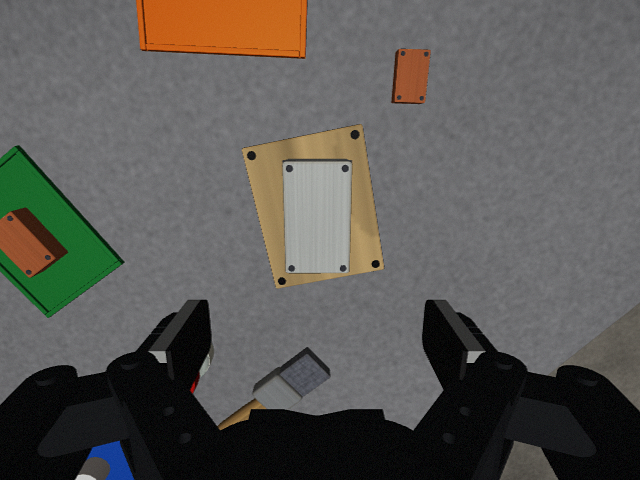

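The box is centred at (319,216), square to the fingers. I'll descend and grip.

Emit:
move_arm([
  {"slide": [0.15,0.11,3.5],"angular": [0,0,-0.3],"claw": 1},
  {"slide": [0,0,4.5],"angular": [0,0,0],"claw": 1},
  {"slide": [0,0,4.5],"angular": [0,0,0],"claw": 1},
  {"slide": [0,0,2.5],"angular": [0,0,0],"claw": 1},
  {"slide": [0,0,1],"angular": [0,0,0],"claw": 1},
])

```text
time: 30.7
tcp_pos: [0.6274, 0.2082, 0.0393]
orientation: [-1.271, -2.87, 0.003]
force: [0.0, 0.5, 0.7]
gripper_width: 0.0852
finger_force: 0.0
```

Emit:
move_arm([
  {"slide": [0,0,0],"angular": [0,0,0],"claw": 0.9},
  {"slide": [0,0,0],"angular": [0,0,0],"claw": 0.9},
])

```text
time: 30.9
tcp_pos: [0.6296, 0.2088, 0.0433]
orientation: [1.272, 2.871, 0.002]
force: [0.1, 0.3, 0.4]
gripper_width: 0.0768
finger_force: 0.0
```

```bash
python3 -c "
from h import *
plan(.6285,.2078,.018,132.2)"
```

```text
tcp [0.6296 0.2088 0.0433] yaw 132.2 q [ 0.2   0.6  -0.02  0.95  0.    1.03] slide [ 0.01 -0.15  2.53] turnz 0.0 F [0.1 0.3 0.4] w 0.0768 t 30.9
```

Emit:
move_arm([
  {"slide": [0,-0.05,1.4],"angular": [0,0,0],"claw": 0.9},
  {"slide": [0,0,0.7],"angular": [0,0,0],"claw": 0.85},
  {"slide": [0,0,0.3],"angular": [0,0,0],"claw": 0.8},
  {"slide": [0,0,0],"angular": [0,0,0],"claw": 0.8},
])

```text
time: 31.3
tcp_pos: [0.6286, 0.2084, 0.0182]
orientation: [1.272, 2.872, 0.0]
force: [0.7, -0.1, -0.8]
gripper_width: 0.0684
finger_force: 0.0
```

Emit:
move_arm([
  {"slide": [0,0,0],"angular": [0,0,0],"claw": 0.7},
  {"slide": [0,0,0],"angular": [0,0,0],"claw": 0.5},
  {"slide": [0,0,0],"angular": [0,0,0],"claw": 0.5},
  {"slide": [0,0,0],"angular": [0,0,0],"claw": 0.5},
  {"slide": [0,0,0],"angular": [0,0,0],"claw": 0.5},
])

```text
time: 31.8
tcp_pos: [0.6289, 0.2084, 0.0188]
orientation: [1.272, 2.871, 0.001]
force: [-1.1, 0.1, 6.1]
gripper_width: 0.0569
finger_force: 65.1
```

```bash
python3 -c "
from h import *
plan(.4455,.293,.2,39.5);plan(.4455,.293,.2,219.5)"
```

```text
tcp [0.6289 0.2084 0.0188] yaw 132.2 q [ 0.2   0.62 -0.06  0.9  -0.    1.03] slide [ 18.57  -7.88 -18.14] turnz 92.7 F [-1.1  0.1  6.1] w 0.0569 t 31.8
tcp [0.6289 0.2084 0.0188] yaw 132.2 q [ 0.2   0.62 -0.06  0.9  -0.    1.03] slide [ 18.57  -7.88 -18.14] turnz -87.3 F [-1.1  0.1  6.1] w 0.0569 t 31.8
```

Emit:
move_arm([
  {"slide": [0,0,-1],"angular": [0,0,0],"claw": 0.5},
  {"slide": [0,0,-3],"angular": [0,0,0],"claw": 0.5},
  {"slide": [0,0,-4.5],"angular": [0,0,0],"claw": 0.5},
  {"slide": [0,0,-4],"angular": [0,0,0],"claw": 0.5},
  {"slide": [0,0,-2.5],"angular": [0,0,0],"claw": 0.5},
])

```text
time: 32.3
tcp_pos: [0.6289, 0.2085, 0.1718]
orientation: [1.271, 2.87, 0.003]
force: [0.0, 0.2, -2.4]
gripper_width: 0.057
finger_force: 65.0
```

Emit:
move_arm([
  {"slide": [2.6,-1.1,0],"angular": [0,0,0],"claw": 0.5},
  {"slide": [4.2,-1.8,0],"angular": [0,0,0],"claw": 0.5},
  {"slide": [4.5,-1.9,0],"angular": [0,0,0],"claw": 0.5},
  {"slide": [4.5,-1.9,0],"angular": [0,0,0],"claw": 0.5},
  {"slide": [2.77,-1.18,0],"angular": [0,0,0],"claw": 0.5},
])

```text
time: 32.8
tcp_pos: [0.4423, 0.2937, 0.1686]
orientation: [-1.271, -2.873, -0.0]
force: [-0.1, 0.9, -2.0]
gripper_width: 0.0566
finger_force: 64.9
```

Emit:
move_arm([
  {"slide": [0,0,0],"angular": [0,0,-7.94],"claw": 0.5},
  {"slide": [0,0,0],"angular": [0,0,-7.94],"claw": 0.5},
  {"slide": [0,0,0],"angular": [0,0,-7.94],"claw": 0.5},
  {"slide": [0,0,0],"angular": [0,0,-7.94],"claw": 0.5},
  {"slide": [0,0,0],"angular": [0,0,-7.94],"claw": 0.5},
])

```text
time: 33.3
tcp_pos: [0.4452, 0.293, 0.1685]
orientation: [0.212, 3.134, 0.0]
force: [0.4, 0.1, -2.9]
gripper_width: 0.057
finger_force: 64.9
```

Emit:
move_arm([
  {"slide": [0,0,0],"angular": [0,0,-7.94],"claw": 0.5},
  {"slide": [0,0,0],"angular": [0,0,-7.94],"claw": 0.5},
  {"slide": [0,0,0],"angular": [0,0,-7.94],"claw": 0.5},
  {"slide": [0,0,0],"angular": [0,0,-7.94],"claw": 0.5},
  {"slide": [0,0,0],"angular": [0,0,-7.94],"claw": 0.5},
])

```text
time: 33.8
tcp_pos: [0.4452, 0.2929, 0.1685]
orientation: [-0.864, 3.02, 0.0]
force: [0.8, 0.7, -2.5]
gripper_width: 0.0566
finger_force: 64.9
```

Emit:
move_arm([
  {"slide": [0,0,0],"angular": [0,0,-7.9],"claw": 0.5},
  {"slide": [0,0,0],"angular": [0,0,0],"claw": 0.5},
  {"slide": [0,0,0],"angular": [0,0,0],"claw": 0.5},
])

```text
time: 34.1
tcp_pos: [0.4453, 0.2929, 0.1682]
orientation: [-1.056, 2.959, 0.0]
force: [0.4, 0.2, -2.6]
gripper_width: 0.0568
finger_force: 64.9
```

```bash
python3 tray.py 13 .0098 w11 enclosure .192; python3 -c "
from h import *
plan(.4455,.293,.0098,219.5)"
```

```text
[409.2 266.8 106.   49.1] -50.7
tcp [0.4453 0.2929 0.1681] yaw -140.7 q [ 0.43  0.3  -0.16  1.1  -0.   -0.26] slide [ 4.45  0.26 15.83] turnz 90.0 F [ 0.5 -0.1 -3. ] w 0.0568 t 34.15
enclosure 0.82 [299.5, 316.8] (array([438.3, 288.6,  88.6,  56.3]), 39.5)
tcp [0.4453 0.293  0.168 ] yaw -140.7 q [ 0.43  0.3  -0.16  1.1   0.   -0.26] slide [-2.000e-02 -1.000e-02  1.582e+01] turnz -0.2 F [ 0.   0.4 -2. ] w 0.0568 t 34.2
```

View pics/w11.png

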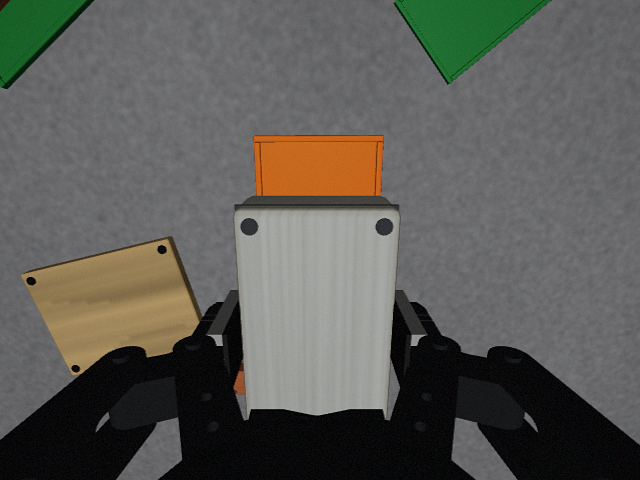

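The box is held square over the orange tray, and the tray's far edge (row 137) agrees within 2 mm. I'll lower it.

Emit:
move_arm([
  {"slide": [0,0.05,3.5],"angular": [0,0,0],"claw": 0.5},
  {"slide": [0,0,4.5],"angular": [0,0,0],"claw": 0.5},
  {"slide": [0,0,3],"angular": [0,0,0],"claw": 0.5},
  {"slide": [0,0,2],"angular": [0,0,0],"claw": 0.5},
  {"slide": [0,0,1],"angular": [0,0,0],"claw": 0.5},
])

```text
time: 34.7
tcp_pos: [0.4442, 0.293, 0.0262]
orientation: [1.058, -2.956, 0.0]
force: [0.6, 0.3, -1.6]
gripper_width: 0.0569
finger_force: 64.8
```

Emit:
move_arm([
  {"slide": [0,0,0.7],"angular": [0,0,0],"claw": 0.5},
  {"slide": [0,0,0.4],"angular": [0,0,0],"claw": 0.5},
  {"slide": [0,0,0.2],"angular": [0,0,0],"claw": 0.5},
  {"slide": [0,0,0.1],"angular": [0,0,0],"claw": 0.5},
  {"slide": [0,0,0],"angular": [0,0,0],"claw": 0.5},
])

```text
time: 35.2
tcp_pos: [0.4452, 0.2935, 0.0142]
orientation: [-1.061, 2.956, 0.0]
force: [0.0, 0.6, -1.6]
gripper_width: 0.0566
finger_force: 64.8
```

Emit:
move_arm([
  {"slide": [0,0,0.05],"angular": [0,0,0],"claw": 0.5},
  {"slide": [0,0,0],"angular": [0,0,0],"claw": 0.5},
])

```text
time: 35.4
tcp_pos: [0.4451, 0.2934, 0.0135]
orientation: [-1.062, 2.956, 0.0]
force: [0.3, 0.8, -1.7]
gripper_width: 0.0569
finger_force: 64.8
```

Emit:
move_arm([
  {"slide": [0,0,0.1],"angular": [0,0,0],"claw": 0.5},
  {"slide": [0,0,0.1],"angular": [0,0,0],"claw": 0.5},
  {"slide": [0,0,0],"angular": [0,0,0],"claw": 0.5},
])

```text
time: 35.7
tcp_pos: [0.4449, 0.2933, 0.0111]
orientation: [1.062, -2.956, 0.0]
force: [-0.0, -0.2, -2.6]
gripper_width: 0.057
finger_force: 64.8
```

Emit:
move_arm([
  {"slide": [0,0,0.1],"angular": [0,0,0],"claw": 0.5},
  {"slide": [0,0,0],"angular": [0,0,0],"claw": 0.5},
])

```text
time: 35.9
tcp_pos: [0.4449, 0.2933, 0.0102]
orientation: [1.062, -2.956, 0.0]
force: [-0.3, 0.6, -2.4]
gripper_width: 0.0567
finger_force: 64.8
```

Emit:
move_arm([
  {"slide": [0,0,0.07],"angular": [0,0,0],"claw": 0.5},
  {"slide": [0,0,0],"angular": [0,0,0],"claw": 0.5},
])

```text
time: 36.1
tcp_pos: [0.445, 0.2934, 0.0098]
orientation: [-1.062, 2.957, 0.0]
force: [-0.6, -1.2, 3.0]
gripper_width: 0.0567
finger_force: 65.4
```

Emit:
move_arm([
  {"slide": [0,0,-0.03],"angular": [0,0,0],"claw": 0.5},
  {"slide": [0,0,0],"angular": [0,0,0],"claw": 0.7},
  {"slide": [0,0,0],"angular": [0,0,0],"claw": 0.8},
  {"slide": [0,0,0],"angular": [0,0,0],"claw": 0.85},
  {"slide": [0,0,0],"angular": [0,0,0],"claw": 0.85},
])

```text
time: 36.6
tcp_pos: [0.4451, 0.2934, 0.0099]
orientation: [-1.062, 2.957, 0.0]
force: [-0.4, -0.4, -0.4]
gripper_width: 0.0724
finger_force: 0.0
```

Emit:
move_arm([
  {"slide": [0,0,-2],"angular": [0,0,0],"claw": 0.85},
  {"slide": [0,0,-4.5],"angular": [0,0,0],"claw": 0.85},
  {"slide": [0,0,-4.5],"angular": [0,0,0],"claw": 0.85},
  {"slide": [0,0,-4.5],"angular": [0,0,0],"claw": 0.85},
  {"slide": [0,0,-2.5],"angular": [0,0,0],"claw": 0.85},
])

```text
time: 37.1
tcp_pos: [0.4457, 0.2936, 0.1935]
orientation: [-1.061, 2.953, 0.001]
force: [1.4, 0.5, -1.1]
gripper_width: 0.0729
finger_force: 0.0
```

```bash
python3 tray.py 13 .2 w12 enclosure .033; python3 - <<'E'
from h import *
cv2.imwrite("pics/side1.png",get_image("side")[:,:,::-1])
E
```

```text
[444.5 295.9 140.7 106.5] 39.6
tcp [0.4465 0.2941 0.1959] yaw -140.5 q [ 0.43  0.29 -0.11  1.17  0.   -0.26] slide [ 0.04  0.27 -0.41] turnz -0.1 F [-0.1 -0.6  4.4] w 0.0723 t 37.15
enclosure 0.6 [214.9, 317.9] (array([445.2, 294.8, 100.3,  57.2]), 39.7)
```

View pics/side1.png

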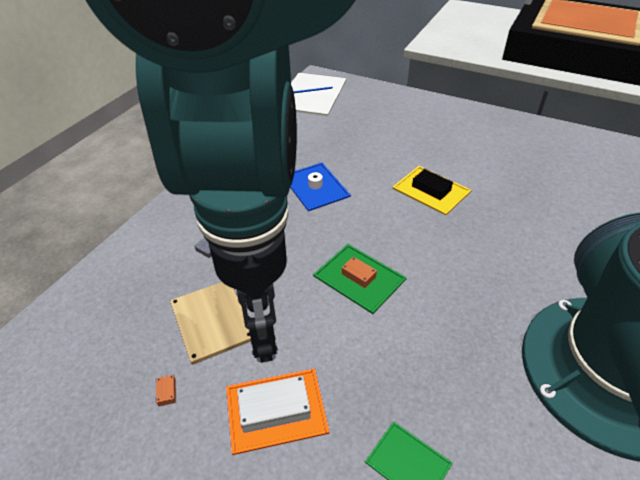

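The side picture shows every part upright in its own tray: hub (315,181), heat sink (433,184), copper (359,270) and box (273,402). The gripper is clear of them, so I'm handing in.

Emit:
move_arm([
  {"slide": [0,0,0],"angular": [0,0,0],"claw": 0.85},
  {"slide": [0,0,0],"angular": [0,0,0],"claw": 0.85},
])

```text
time: 37.45
tcp_pos: [0.4445, 0.2931, 0.1887]
orientation: [1.061, -2.955, 0.0]
force: [-0.3, 0.2, -0.0]
gripper_width: 0.0722
finger_force: 0.0
```

```bash
python3 -c "
from bench import hand_in
print(hand_in())"
```

```text
the job is handed in; nothing more can be done
None
```

The job is handed in, with no verdict returned: the hub, copper block, heat sink and box each stand upright in their own trays, within about 2 mm of centre by the wrist camera and the rectangular parts square, and I steered clear of the jar and brush; robot time was 37.5 s.

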